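# Close the test-jig leaf over the assembled board and start the test

## Robot

A 6-joint arm with a two-finger parallel gripper is mounted at the origin on the work surface. World frame = base frame: x ahead of the robot, y to its left, z up, the work surface at z = 0. Lengths are in m, angles in degrees, forces in N, time in s.
With the tool pointing down it reaches from about 0.35 to 0.875 m from the base axis. Payload 4.2 kg.
Tool frame: the origin (TCP) lies between the finger pads; the fingertips stand 8 mm ahead of it and the grasp point (between the pads) lies 11 mm behind it; x points along the fingers, y is the direction in which the jaws open and shut, and the axes are right-handed (so a half turn about x gives the same grasp; the last joint's range is limited). The gripper opens to 87 mm and grips with 3 to 60 N. Pads are 19 mm wide; open, the fingers measure 117 mm over their backs; the gripper's body (75 mm by 190 mm) begins 51 mm behind the grasp point.
Start: joints at [-60.986, 22.042, 0.453, 0, -68.411, -14.817], TCP at [0.153, -0.606, 0.231] pointing down, gripper open.
Joint ranges: [-179.83, 179.83], [-69.29, 118.12], [-61.27, 80.66], [-181.25, 117.63], [-171.15, -9.14], [-177.46, 177.46]. Speed limits (degrees/s): [159.86, 159.86, 180, 180, 180, 180].

## Interface

Orientations are given as a 3x3 rotation matrix whose columns are the frame's x, y, z axes.
In Python, from station import r gives the robot as it stands. The module is installed in compiled form; this text tells all that it offers.
- The arm moves only by the tool move_arm, never from a script. Its argument "increments" is one flat list of numbers, 7 for each row, row after row: the turn, a rotation vector about the tool's x, y, z in degrees, then the shift along the tool's x, y, z in m, then the finger opening in m, from 0 to 0.087. A call has 1 to 12 rows; each row is the pose to reach, as a shift and turn from the pose commanded when the call began, along the tool's axes at that moment; what a row does not reach only later rows make up. A row lasts 1/12 s, in which the tool goes at most 41.7 mm and 7.16 degrees, less where a joint would pass 70% of its speed; a pose out of reach is approached as far as the arm can. A call with a gripper value outside its range is refused whole. The fingers move at their own pace and stop on an object; the grip force is fixed at half the most. Time passes only in rows, so rows that repeat a pose let the fingers close. It gives the time, the measured TCP pose, the force and the opening at its end, in the units of the state.
- r.sense(): the state, without advancing time (a new reading comes with each control period).
- r.capture(name): name is "scene" or "top"; returns the picture (400x640x3 uint8, red, green, blue); there is no depth.
- r.calibration(name): a dict with "fx", "fy", "cx", "cy" (pixels), "D" ([k1, k2, p1, p2, k3] as OpenCV has them; the pictures are not rectified), "rvec" (rotation vector, rad) and "tvec" (3), from world to camera coordinates, as OpenCV has them. Camera axes: x right, y down, z forward; pixel columns grow to the right and rows downward; lengths in m; the calibration is good to about 2 mm. A picture is of the moment at which its call begins. calibration takes no time and is no camera call.
- r.finish_job(): hands the job in, once; it reports no verdict.
The state is a dict: "time_s": time; "joints": joint angles; "joint_velocities": joint speeds; "effort": joint torques, N m; "tcp_pos": TCP position; "ee_rot": TCP orientation; "wrist_force": force on the tool from outside, world axes, zero at the start; "moment": the same for the moment, N m; "gripper_width": opening from 0.0 (shut) to 1.0 (fully open).
Only numpy, scipy, OpenCV 4.12 (cv2) and the standard library are available. Lean on these libraries where they do the work, as an engineer would, in place of code of your own. Each camera call takes 0.05 s, during which the arm holds its last target.

## Task

The board test jig has two grey leaves side by side on one spine, both folded open, and a green board in the nest beside each. With the fingertips only, pinching or picking up nothing and keeping off the pin faces of the leaves, gently push from behind the leaf belonging to the board that carries components (not the bare one) up and over its spine until it lies flat on that board's nest, then press the round start button right down and let it go. Leave the other leaf, both boards and everything else on the bench where they are.

Things in the scene. Friction and masses are not known exactly. Their poses are not given: they have to be found in the camera images.
- jig: Fixed black test jig. Origin on the table under the middle of the hinge line (the spine). x runs along the spine, y points from the spine to the nests, z up. Base: x -115 to 115, y -20 to 118, top at 48 mm; two nests 74 x 84, floor 30 mm high, centred at x = -57 (near) and +57 (far), y = 62. Open leaves reach out over the bare table on the -y side.
- near_hinge (a point): Point on the hinge axis at the middle of the near (jig x = -57 mm) leaf's width, 53 mm above the table; fixed to the jig. The axis runs along jig x. Axes as the jig's.
- far_hinge (a point): Point on the hinge axis at the middle of the far (jig x = +57 mm) leaf's width, 53 mm above the table; fixed to the jig. The axis runs along jig x. Axes as the jig's.
- leaf_near (a joint): Hinge angle (rad) of the leaf at jig x = -57 mm (the end towards the robot). 0 = level on the open side (jig -y), 1.57 = upright, 3.14 = flat over its nest, against its stop. Starts 0.1 to 0.5 above level. Stiff hinge: the leaf stays at any angle where it is left; 1 to 3 N at the free edge moves it, both on the way up and on the way down.
- leaf_far (a joint): Hinge angle (rad) of the leaf at jig x = +57 mm (the end away from the robot). 0 = level on the open side (jig -y), 1.57 = upright, 3.14 = flat over its nest, against its stop. Starts 0.1 to 0.5 above level. Stiff hinge: the leaf stays at any angle where it is left; 1 to 3 N at the free edge moves it, both on the way up and on the way down.
- leaf_near_edge (a point): Middle of the free edge of the near leaf, half-way through its thickness, 125 mm from the hinge axis. The leaf is a grey plate, 90 wide along the spine, 6 thick, reaching from 8 to 125 mm from the hinge axis, with a white pin plate (84 x 108, 2 proud, brass pins, not to be touched) on the face that is up when open; 24 mm gap to the other leaf. Nothing stands under it.
- leaf_far_edge (a point): Middle of the free edge of the far leaf, half-way through its thickness, 125 mm from the hinge axis. The leaf is a grey plate, 90 wide along the spine, 6 thick, reaching from 8 to 125 mm from the hinge axis, with a white pin plate (84 x 108, 2 proud, brass pins, not to be touched) on the face that is up when open; 24 mm gap to the other leaf. Nothing stands under it.
- board_center (a point): Centre of the board that carries components (loose; green, 71 x 81 x 4 with black and metal parts up to 13 above its underside). It lies in either nest: the leaf at the same jig x is the one to flip. The closed leaf lies clear above it.
- blank_center (a point): Centre of the bare board (loose; same green outline, 71 x 81 x 4, no components), in the other nest.
- start (a joint): Travel (m) of the start button: 0 = up, 0.006 = right down. Springs back; 5 N holds it right down.
- start_top (a point): Centre of the top of the start button (white round cap, 32 across, pressed straight down) on a small fixed grey housing on the table, to the left of the jig.
- screwdriver: loose screwdriver, 150 long, lying on the table beside the jig; bystander. Origin at its underside.
- spool: loose metal spool, 54 across, 40 tall, standing near the jig's far end; bystander. Origin at its underside.
- jar: loose small jar with lid, 40 across, 45 tall; bystander. Origin at its underside.
- heatsink: loose finned aluminium heatsink, 40 x 40 x 24 tall, near the jig's end towards the robot; bystander. Origin at its underside.
- mug: loose white mug, 80 across, 90 tall; bystander. Origin at its underside.
- bottle: loose white bottle, 56 across, 150 tall; bystander. Origin at its underside.
- tray: loose grey divided parts tray, 90 x 130 x 30 tall; bystander. Origin at its underside.
Not all that is in view belongs to the job. What is shaped like the part that bears start but blue or red is not meant.

How it is judged:
By the outcome, as a careful person would: the job done as asked, in the order asked, and still so for the second after the job is handed in, with the robot touching nothing.
It also fails if it takes over 48 s, if anything falls off the work surface, if the arm or the gripper's body presses on something with over 40 N, if the wrist force passes 120 N, or if a joint passes its speed limit or range.

## Working session

There is one attempt and no reset: what is moved stays moved. The work goes in short steps, Python scripts to look and compute and a tool call to move; the robot and the scene stay as the last step left them, time stands still between calls to the robot, and variables do not carry over. Pictures are saved under pics/ and viewed, and the job is handed in when it is done.

Besides the shell and the picture viewer there is one more tool, called after ">>>" in YAML: its name, and indented under it one key for each argument. move_arm: Moves the arm, as the interface text tells. Its arguments: {"type":"object","properties":{"increments":{"type":"array","items":{"type":"number"}}},"required":["increments"]}

```bash
mkdir -p pics
python3 - <<'E'
from station import r
import cv2
s=r.sense();print({k:(v if not hasattr(v,'tolist') else v.tolist()) for k,v in s.items()})
for n in("scene","top"):
    im=r.capture(n);cv2.imwrite(f"pics/{n}0.png",cv2.cvtColor(im,cv2.COLOR_RGB2BGR));c=r.calibration(n);print(n,c)
E
```

```text
{'time_s': 0.0, 'joints': [-60.984338944226344, 22.091381516339275, 0.3789522517713752, -0.02936011561142158, -68.41043094662305, -14.81593114391999], 'joint_velocities': [-0.04484096393370383, -0.05732682614793562, 0.04331521311974196, 0.03620658964952638, 0.006532026198513318, -0.06731977081278534], 'effort': [-0.0003255963383708149, -39.066224098205566, 18.74016523361206, 4.219951629638672, 0.011062139819841832, -0.00018160655145038618], 'tcp_pos': [0.1531830731419209, -0.6053297687186419, 0.2294464339371919], 'ee_rot': [[-0.0006233986125855886, -0.24511884155606686, 0.9694928390083042], [0.002106251320132607, 0.9694905550622306, 0.24511961845291907], [-0.9999975875368631, 0.0021948028020814677, -8.809718332377742e-05]], 'wrist_force': [0.1784584843165223, -0.23470834448458536, 0.12439512795040548], 'moment': [0.0563958696368692, 0.021284024378099183, -0.008247818087544068], 'gripper_width': 1.0020483732091485}
scene {'fx': 502.5448165469115, 'fy': 502.5448165469115, 'cx': 316.34311952837726, 'cy': 199.76722918750434, 'D': array([-0.09706312,  0.        ,  0.        ,  0.        ,  0.        ]), 'rvec': array([ 1.69456036,  1.61968142, -0.78819508]), 'tvec': array([-0.03367147, -0.28385811,  2.10141412])}
top {'fx': 461.42823457740457, 'fy': 461.42823457740457, 'cx': 323.12187227042864, 'cy': 201.37323042917342, 'D': array([0.00093738, 0.        , 0.        , 0.        , 0.        ]), 'rvec': array([ 2.14919818, -2.15483852,  0.12084194]), 'tvec': array([-0.00509913,  0.58174337,  1.16399006])}
```

View pics/scene0.png

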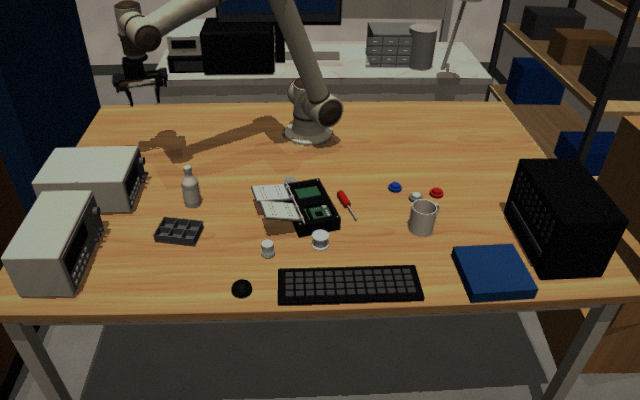

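View pics/top0.png

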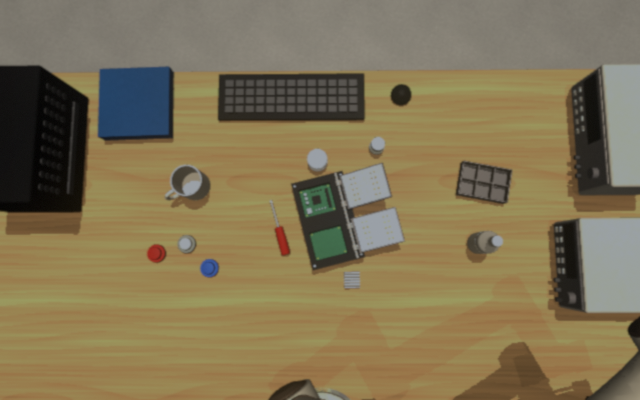

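```bash
cat > h.py <<'E'
import cv2,numpy as np
from station import r
def ray(n,uv):
    c=r.calibration(n);K=np.array([[c['fx'],0,c['cx']],[0,c['fy'],c['cy']],[0,0,1]])
    p=cv2.undistortPoints(np.array(uv,float).reshape(-1,1,2),K,c['D']).reshape(-1,2)
    R=cv2.Rodrigues(c['rvec'])[0];o=-R.T@c['tvec']
    return o,np.c_[p,np.ones(len(p))]@R
def plane(n,uv,z):
    o,d=ray(n,uv);return o+d*((z-o[2])/d[:,2])[:,None]
def proj(n,P):
    c=r.calibration(n);K=np.array([[c['fx'],0,c['cx']],[0,c['fy'],c['cy']],[0,0,1]])
    return cv2.projectPoints(np.array(P,float).reshape(-1,1,3),c['rvec'],c['tvec'],K,c['D'])[0].reshape(-1,2)
def crop(im,x0,y0,w,h,s,f):
    o=cv2.resize(im[y0:y0+h,x0:x0+w],None,fx=s,fy=s,interpolation=cv2.INTER_CUBIC);cv2.imwrite(f,o)
E
python3 - <<'E'
from h import *
t=cv2.imread('pics/top0.png');s=cv2.imread('pics/scene0.png')
crop(t,280,140,140,150,5,'pics/tc.png')
crop(s,240,160,120,90,6,'pics/sc.png')
a=cv2.resize(t[225:285,140:230],None,fx=5,fy=5);b=cv2.resize(s[170:215,375:465],None,fx=5,fy=5)
cv2.imwrite('pics/btn.png',np.vstack([a,b]))
E
```

```text
(no output)
```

View pics/tc.png

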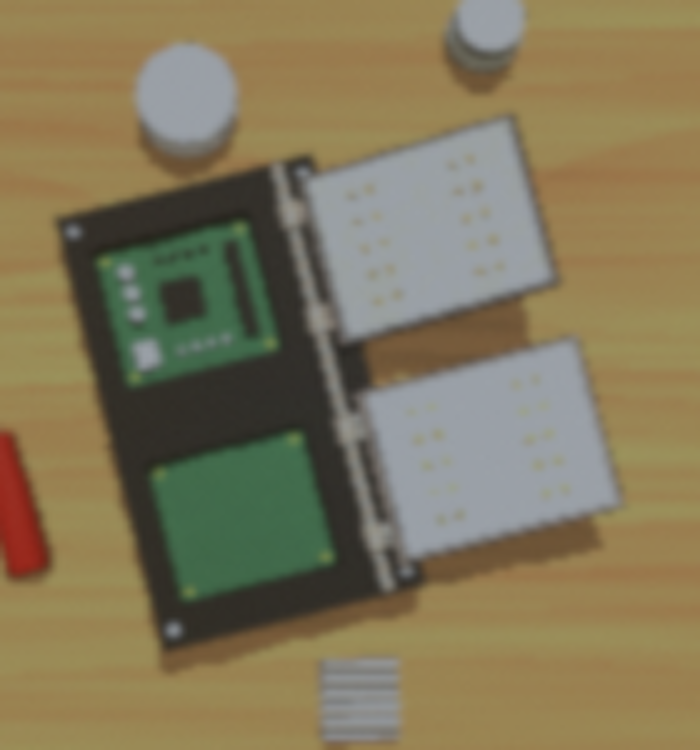

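View pics/sc.png

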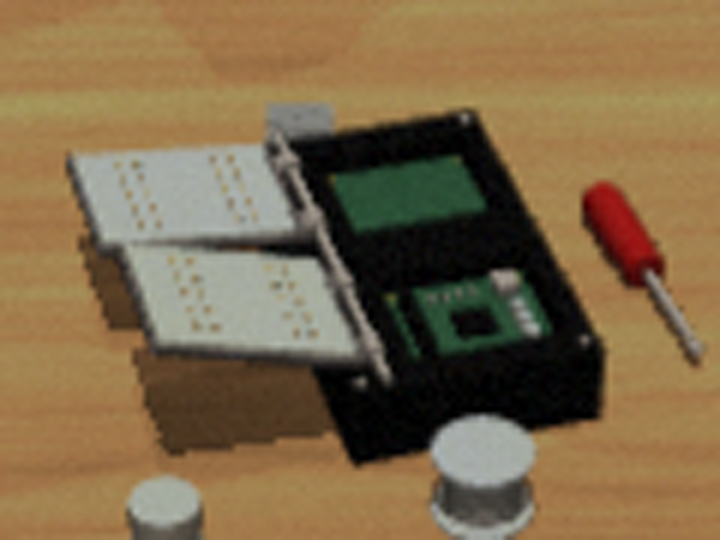

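View pics/btn.png

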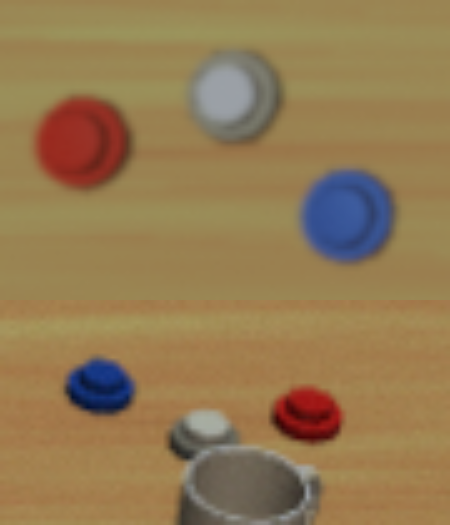

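Run:
```python
from h import *
def T(p,x0,y0,s): return (np.array(p,float)+.5)/s-.5+[x0,y0]
def tri(a,b):
    o1,d1=ray('top',[a]);o2,d2=ray('scene',[b]);d1=d1[0];d2=d2[0]
    t=np.linalg.lstsq(np.c_[d1,-d2],o2-o1,rcond=None)[0];p=o1+t[0]*d1;q=o2+t[1]*d2
    return (p+q)/2,np.linalg.norm(p-q)
# base corners, jig (x,y): far/nest, far/spine, near/nest, near/spine
C=plane('top',T([(57,218),(310,157),(165,650),(425,580)],280,140,5),.048)[:,:2]
J=np.array([(115,118),(115,-20),(-115,118),(-115,-20)])/1e3
A,B=J-J.mean(0),C-C.mean(0)
th=np.arctan2((A[:,0]*B[:,1]-A[:,1]*B[:,0]).sum(),(A*B).sum())
R=np.array([[np.cos(th),-np.sin(th)],[np.sin(th),np.cos(th)]]);o=C.mean(0)-R@J.mean(0)
print('th',np.degrees(th),'o',o,'res mm',1e3*(C-(J@R.T+o)).round(4))
for nm,a,b in [('Fedge far',(515,115),(155,350)),('Fedge near',(560,285),(122,245)),('Nedge far',(577,337),(97,245)),('Nedge near',(623,505),(70,155))]:
    p,e=tri(T(a,280,140,5),T(b,240,160,6));print(nm,p,e,'jig',(p[:2]-o)@R)
p,e=tri(T((225,95),140,225,5),T((207,122),375,170,5));print('btn',p,e)
# housing base circle at z=0
print(plane('top',[T((235,97),140,225,5)],0.0))
for nm,uv in [('spool',(187,90)),('jar',(490,20)),('heat',(360,700))]:print(nm,plane('top',[T(uv,280,140,5)],.04))
for nm,uv in[('mug',(187,182)),('bottle',(495,241)),('tray',(485,182))]:print(nm,plane('top',[uv],.05))
# board check
print((plane('top',[T((187,303),280,140,5),T((243,515),280,140,5)],.034)[:,:2]-o)@R)
```

```text
th 14.348715430796977 o [ 0.54596312 -0.06497069] res mm [[-0.2 -1.5]
 [-2.8  1. ]
 [ 1.2 -0.7]
 [ 1.9  1.2]]
Fedge far [ 0.67268221 -0.15651449  0.08860546] 0.00018434362540959117 jig [ 0.10007949 -0.120092  ]
Fedge near [ 0.58643796 -0.17659018  0.0895771 ] 0.0013506698530372802 jig [ 0.01155038 -0.11816815]
Nedge far [ 0.56244989 -0.1893968   0.07138229] 0.0031914262883394892 jig [-0.01486316 -0.12463049]
Nedge near [ 0.47817314 -0.2092897   0.07067196] 0.0005617001356941872 jig [-0.10144084 -0.12301712]
btn [0.47356924 0.35481584 0.01919559] 0.002799762011969585
[[0.47325983 0.35689363 0.        ]]
spool [[0.69700573 0.00917242 0.04      ]]
jar [[ 0.73382115 -0.15020184  0.04      ]]
heat [[ 0.38103596 -0.07853228  0.04      ]]
mug [[0.63178766 0.34604729 0.05      ]]
bottle [[ 0.47743748 -0.44173824  0.05      ]]
tray [[ 0.62881365 -0.42334864  0.05      ]]
[[ 0.05634952  0.06229985]
 [-0.05755972  0.06167864]]
```

```bash
cat >> h.py <<'E'
from scipy.spatial.transform import Rotation as Ro
TH=np.radians(14.35);O=np.array([.546,-.065,0])
EX=np.array([np.cos(TH),np.sin(TH),0]);EY=np.array([-np.sin(TH),np.cos(TH),0]);EZ=np.array([0,0,1.])
def W(x,y,z): return O+EX*x+EY*y+EZ*z
def tool(beta,s):
    b=np.radians(beta);x=np.cos(b)*EY-np.sin(b)*EZ;y=s*EX;return np.c_[x,y,np.cross(x,y)]
E
python3 - <<'E'
from h import *
for s in(1,-1):
  for b,p in[(90,(.057,-.19,.25)),(35,(.057,-.19,.25)),(35,(.057,-.11,.07)),(20,(.057,-.11,.07)),(35,(.057,0,.15)),(75,(.057,.09,.07))]:
    R=tool(b,s);P=W(*p);w=P-.2*R[:,0];q1=np.degrees(np.arctan2(w[1],w[0]))
    for a in(10,40):
      F=Ro.from_euler('ZY',[q1,a],degrees=True)
      e=(F.inv()*Ro.from_matrix(R)).as_euler('XYX',degrees=True) # X q4, Y, X
      print(s,b,p,'q1 %.0f a %d'%(q1,a),'wr',w.round(2),'q4',e[0].round(),'-q5',e[1].round(),'q6',((-90-e[2]+180)%360-180).round())
E
```

```text
1 90 (0.057, -0.19, 0.25) q1 -20 a 10 wr [ 0.65 -0.23  0.45] q4 0.0 -q5 80.0 q6 -146.0
1 90 (0.057, -0.19, 0.25) q1 -20 a 40 wr [ 0.65 -0.23  0.45] q4 0.0 -q5 50.0 q6 -146.0
1 35 (0.057, -0.19, 0.25) q1 -30 a 10 wr [ 0.69 -0.39  0.36] q4 42.0 -q5 117.0 q6 -143.0
1 35 (0.057, -0.19, 0.25) q1 -30 a 40 wr [ 0.69 -0.39  0.36] q4 36.0 -q5 94.0 q6 -123.0
1 35 (0.057, -0.11, 0.07) q1 -25 a 10 wr [ 0.67 -0.32  0.18] q4 44.0 -q5 115.0 q6 -146.0
1 35 (0.057, -0.11, 0.07) q1 -25 a 40 wr [ 0.67 -0.32  0.18] q4 39.0 -q5 92.0 q6 -126.0
1 20 (0.057, -0.11, 0.07) q1 -27 a 10 wr [ 0.68 -0.34  0.14] q4 58.0 -q5 123.0 q6 -153.0
1 20 (0.057, -0.11, 0.07) q1 -27 a 40 wr [ 0.68 -0.34  0.14] q4 47.0 -q5 105.0 q6 -127.0
1 35 (0.057, 0, 0.15) q1 -18 a 10 wr [ 0.64 -0.21  0.26] q4 47.0 -q5 109.0 q6 -152.0
1 35 (0.057, 0, 0.15) q1 -18 a 40 wr [ 0.64 -0.21  0.26] q4 44.0 -q5 88.0 q6 -130.0
1 75 (0.057, 0.09, 0.07) q1 -1 a 10 wr [ 0.59 -0.01  0.26] q4 15.0 -q5 84.0 q6 -162.0
1 75 (0.057, 0.09, 0.07) q1 -1 a 40 wr [ 0.59 -0.01  0.26] q4 18.0 -q5 55.0 q6 -154.0
-1 90 (0.057, -0.19, 0.25) q1 -20 a 10 wr [ 0.65 -0.2
[... 281 characters left out ...]
94.0 q6 57.0
-1 35 (0.057, -0.11, 0.07) q1 -25 a 10 wr [ 0.67 -0.32  0.18] q4 44.0 -q5 115.0 q6 34.0
-1 35 (0.057, -0.11, 0.07) q1 -25 a 40 wr [ 0.67 -0.32  0.18] q4 39.0 -q5 92.0 q6 54.0
-1 20 (0.057, -0.11, 0.07) q1 -27 a 10 wr [ 0.68 -0.34  0.14] q4 58.0 -q5 123.0 q6 27.0
-1 20 (0.057, -0.11, 0.07) q1 -27 a 40 wr [ 0.68 -0.34  0.14] q4 47.0 -q5 105.0 q6 53.0
-1 35 (0.057, 0, 0.15) q1 -18 a 10 wr [ 0.64 -0.21  0.26] q4 47.0 -q5 109.0 q6 28.0
-1 35 (0.057, 0, 0.15) q1 -18 a 40 wr [ 0.64 -0.21  0.26] q4 44.0 -q5 88.0 q6 50.0
-1 75 (0.057, 0.09, 0.07) q1 -1 a 10 wr [ 0.59 -0.01  0.26] q4 15.0 -q5 84.0 q6 18.0
-1 75 (0.057, 0.09, 0.07) q1 -1 a 40 wr [ 0.59 -0.01  0.26] q4 18.0 -q5 55.0 q6 26.0
```

```bash
cat >> h.py <<'E'
def inc(tip,beta,s=-1,Rt=None,P=None):
    st=r.sense();R0=np.array(st['ee_rot']);p0=np.array(st['tcp_pos'])
    Rt=tool(beta,s) if Rt is None else Rt
    P=W(*tip)-.008*Rt[:,0] if P is None else P
    rv=Ro.from_matrix(R0.T@Rt).as_rotvec(degrees=True);d=R0.T@(P-p0)
    return rv.round(2),d.round(4)
def tipjig():
    st=r.sense();R0=np.array(st['ee_rot']);p=np.array(st['tcp_pos'])+.008*R0[:,0]-O
    return 't',round(st['time_s'],2),'tip',np.array([p@EX,p@EY,p[2]]).round(4),'F',np.round(np.array(st['wrist_force']),2),'q',np.round(st['joints'],1),'w',round(st['gripper_width'],3),'xdir',(R0[:,0]@np.c_[EX,EY,EZ]).round(3)
E
python3 - <<'E'
from h import *
print(inc((.057,-.21,.22),35)); print(inc((.057,-.21,.22),60))
print(proj('top',[[.65,-.24,.2]]))
E
```

```text
(array([-82.57, -42.76,  42.87]), array([0.0053, 0.2112, 0.5709]))
(array([-87.93, -23.41,  23.46]), array([0.003 , 0.2138, 0.5709]))
[[425.44712886 162.09912685]]
```

>>> move_arm:
  increments: [-5,-2.5,2.5,0,0.013,0.035,0,-10,-5,5,0,0.026,0.07,0,-15,-7.5,7.5,0,0.039,0.105,0,-20,-10,10,0,0.052,0.14,0,-25,-13,13,0,0.065,0.176,0,-30,-15.5,15.5,0,0.078,0.211,0,-35,-18,18,0,0.091,0.246,0,-40,-21,21,0,0.104,0.281,0,-45,-23.5,23.5,0,0.117,0.316,0,-50,-26,26,0,0.13,0.351,0,-55,-28.5,28.5,0,0.143,0.386,0,-60,-31,31,0.005,0.156,0.42,0]

```text
time_s: 1.1
tcp_pos: [0.5236, -0.3509, 0.2261]
ee_rot: [[-0.008, -0.975, 0.221], [0.667, 0.159, 0.728], [-0.745, 0.154, 0.649]]
wrist_force: [0.8, -1.5, 0.8]
gripper_width: 0.172
```

Run:
```python
from h import *
print(tipjig());print(inc((.057,-.21,.20),35))
```

```text
('t', 1.1, 'tip', array([-0.0913, -0.2662,  0.2202]), 'F', array([ 0.79, -1.54,  0.85]), 'q', array([ -36.2,   38. ,   28.5,  -33.6, -105.8,   21.7]), 'w', 0.172, 'xdir', array([ 0.157,  0.648, -0.745]))
(array([-22.28, -11.89,  11.73]), array([ 0.0751, -0.117 ,  0.0808]))
```

>>> move_arm:
  increments: [-5,-3,3,0.018,-0.03,0.02,0,-10,-6,6,0.036,-0.06,0.04,0,-15,-8,8,0.055,-0.085,0.06,0,-19,-10,10,0.07,-0.105,0.075,0,-19,-10,10,0.07,-0.105,0.075,0,-19,-10,10,0.07,-0.105,0.075,0]

```text
time_s: 1.6
tcp_pos: [0.6419, -0.2656, 0.2019]
ee_rot: [[-0.174, -0.981, -0.086], [0.782, -0.19, 0.594], [-0.599, 0.036, 0.8]]
wrist_force: [-0.9, -0.7, 0.2]
gripper_width: 0.005
```

Run:
```python
from h import *
print(tipjig());print(inc((.057,-.165,.08),35));print(inc((.057,-.165,.08),28))
for n in("scene","top"):
    im=cv2.cvtColor(r.capture(n),cv2.COLOR_RGB2BGR)
    x,y=(200,100) if n=='scene' else (280,100)
    crop(im,x,y,200,180,3,f'pics/{n}1.png')
```

```text
('t', 1.6, 'tip', array([ 0.0434, -0.2117,  0.1971]), 'F', array([-0.86, -0.7 ,  0.16]), 'q', array([ -28. ,   50.2,   46. ,  -43.8, -118.3,   27.9]), 'w', 0.005, 'xdir', array([ 0.025,  0.801, -0.599]))
(array([-3.65, -1.73,  1.52]), array([ 0.1078, -0.0153, -0.0652]))
(array([-3.56, -8.73,  1.74]), array([ 0.1079, -0.0153, -0.0662]))
```

View pics/scene1.png

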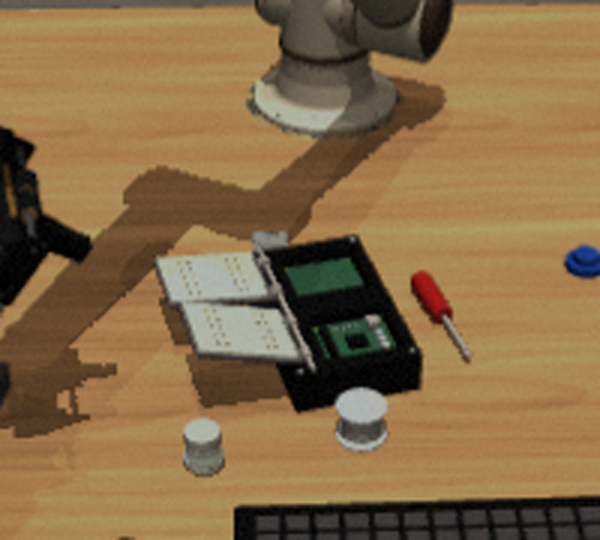

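View pics/top1.png

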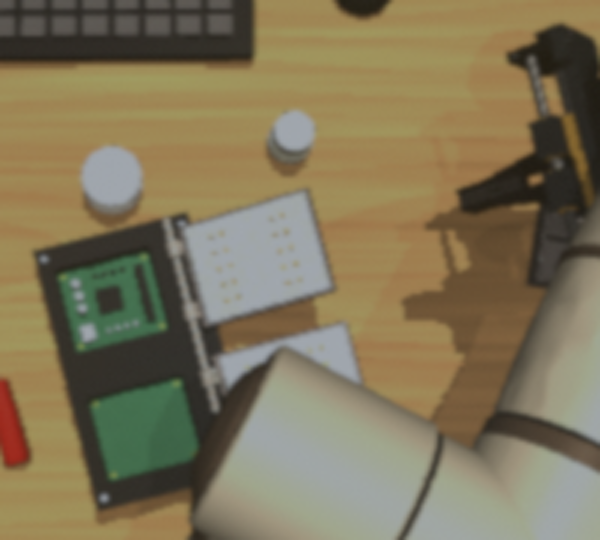

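Run:
```python
from h import *
a=r.capture('scene');b=r.capture('top')
cv2.imwrite('pics/f2.png',cv2.cvtColor(a,cv2.COLOR_RGB2BGR)[0:260])
cv2.imwrite('pics/t2.png',cv2.cvtColor(b,cv2.COLOR_RGB2BGR)[100:])
```

```text
(no output)
```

View pics/f2.png

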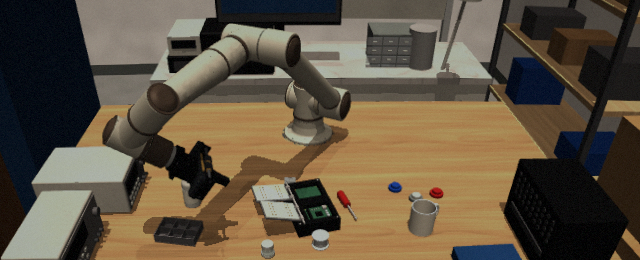

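View pics/t2.png

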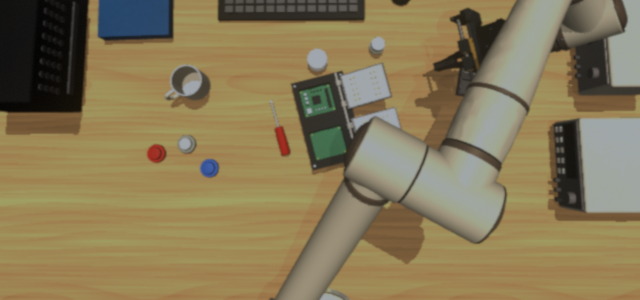

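Run:
```python
from h import *
print(tipjig());print(inc((.052,-.175,.055),20))
```

```text
('t', 1.8, 'tip', array([ 0.041 , -0.2143,  0.2017]), 'F', array([ 0.82, -0.42,  0.25]), 'q', array([ -28.2,   49.9,   46. ,  -43.7, -118.3,   27.9]), 'w', 0.007, 'xdir', array([ 0.032,  0.797, -0.602]))
(array([ -3.34, -17.01,   2.35]), array([ 0.1204, -0.0135, -0.095 ]))
```

>>> move_arm:
  increments: [-0.5,-2,0.3,0.015,-0.002,-0.012,0,-1,-4,0.6,0.03,-0.004,-0.024,0,-1.5,-6,1,0.045,-0.005,-0.036,0,-2,-8,1.2,0.06,-0.007,-0.048,0,-2.5,-10.5,1.5,0.075,-0.009,-0.06,0,-3,-13,1.8,0.09,-0.011,-0.072,0,-3.3,-15,2.1,0.105,-0.012,-0.084,0,-3.3,-17,2.4,0.12,-0.0135,-0.095,0,-3.3,-17,2.4,0.12,-0.0135,-0.095,0,-3.3,-17,2.4,0.12,-0.0135,-0.095,0]

```text
time_s: 2.63
tcp_pos: [0.6412, -0.2287, 0.056]
ee_rot: [[-0.235, -0.969, -0.081], [0.911, -0.249, 0.33], [-0.339, 0.004, 0.941]]
wrist_force: [0.5, 0.1, 1.1]
gripper_width: 0.006
```

Run:
```python
from h import *
print(tipjig());print(inc((.052,-.105,.055),20))
for n in("scene","top"):
    im=cv2.cvtColor(r.capture(n),cv2.COLOR_RGB2BGR)
    x,y=(140,120) if n=='scene' else (300,100)
    crop(im,x,y,220,150,3,f'pics/{n}3.png')
```

```text
('t', 2.63, 'tip', array([ 0.0517, -0.1746,  0.0533]), 'F', array([0.49, 0.14, 1.13]), 'q', array([ -28.7,   63.5,   44.8,  -52.4, -120. ,   36.8]), 'w', 0.006, 'xdir', array([-0.002,  0.941, -0.339]))
(array([-0.2 ,  0.16, -0.12]), array([ 0.0649, -0.0004,  0.0253]))
```

View pics/scene3.png

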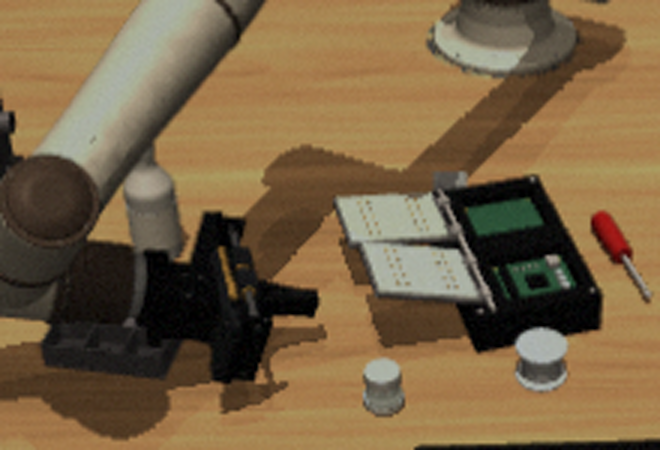

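View pics/top3.png

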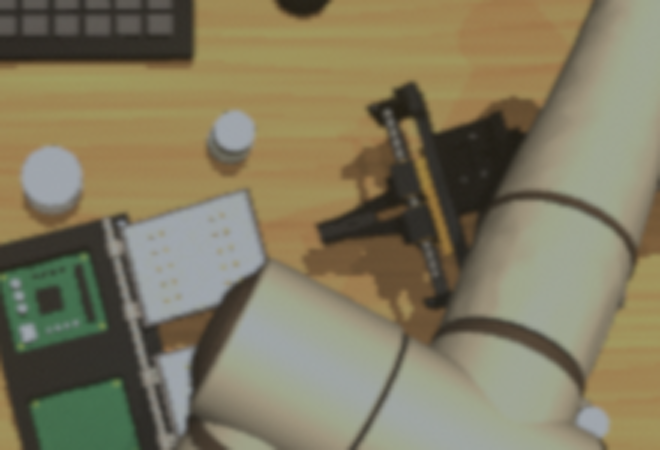

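>>> move_arm:
  increments: [0,0,0,0.01,0.001,0.004,0,0,0,0,0.02,0.002,0.008,0,0,0,0,0.03,0.003,0.012,0,0,0,0,0.04,0.004,0.016,0,0,0,0,0.05,0.005,0.02,0,0,0,0,0.06,0.006,0.023,0,0,0,0,0.06,0.006,0.023,0,0,0,0,0.06,0.006,0.023,0]

```text
time_s: 3.4
tcp_pos: [0.6211, -0.1677, 0.0609]
ee_rot: [[-0.235, -0.968, -0.088], [0.909, -0.25, 0.333], [-0.344, -0.002, 0.939]]
wrist_force: [0.1, -0.4, 0.0]
gripper_width: 0.007
```

```bash
cat >> h.py <<'E'
def leafpose(phi,X=.046,rad=.105,t=.010,extra=0):
    b=np.interp(phi,[16,60,90,120,150,180],[20,25,30,45,62,78])
    p=np.radians(phi);d=.003+t*abs(np.cos(p-np.radians(b)))-extra
    y=-rad*np.cos(p)-d*np.sin(p);z=.053+rad*np.sin(p)-d*np.cos(p)
    return (X,y,z),b
def table(phis,**k):
    for f in phis:
        tip,b=leafpose(f,**k);rv,d=inc(tip,b);print(f,np.round(tip,3),round(float(b)),np.r_[rv.round(1),d.round(3)].tolist())
E
python3 - <<'E'
from h import *
print(tipjig());table(range(8,57,4))
im=cv2.cvtColor(r.capture('scene'),cv2.COLOR_RGB2BGR);crop(im,180,140,180,110,4,'pics/s4.png')
E
```

```text
('t', 3.4, 'tip', array([ 0.0473, -0.1106,  0.0581]), 'F', array([ 0.11, -0.36,  0.01]), 'q', array([ -25.5,   58.7,   33.9,  -51.9, -113.8,   40.6]), 'w', 0.007, 'xdir', array([-0.002,  0.939, -0.344]))
8 [ 0.046 -0.106  0.055] 20 [0.2, -0.1, -0.1, 0.006, 0.001, -0.001]
12 [ 0.046 -0.105  0.062] 20 [0.2, -0.1, -0.1, 0.004, 0.001, 0.006]
16 [ 0.046 -0.105  0.069] 20 [0.2, -0.1, -0.1, 0.002, 0.001, 0.013]
20 [ 0.046 -0.103  0.077] 20 [0.2, 0.3, -0.1, 0.001, 0.001, 0.02]
24 [ 0.046 -0.101  0.084] 21 [0.2, 0.8, -0.1, -0.0, 0.001, 0.028]
28 [ 0.046 -0.099  0.091] 21 [0.2, 1.2, -0.1, -0.0, 0.001, 0.035]
32 [ 0.046 -0.096  0.098] 22 [0.2, 1.7, -0.1, 0.0, 0.001, 0.042]
36 [ 0.046 -0.092  0.104] 22 [0.2, 2.1, -0.1, 0.001, 0.001, 0.05]
40 [ 0.046 -0.089  0.111] 23 [0.2, 2.6, -0.1, 0.003, 0.001, 0.058]
44 [ 0.046 -0.084  0.117] 23 [0.2, 3.0, -0.1, 0.005, 0.001, 0.065]
48 [ 0.046 -0.079  0.123] 24 [0.2, 3.5, -0.1, 0.007, 0.001, 0.072]
52 [ 0.046 -0.074  0.128] 24 [0.2, 4.0, -0.1, 0.01, 0.001, 0.079]
56 [ 0.046 -0.068  0.134] 25 [0.2, 4.4, -0.1, 0.014, 0.001, 0.086]
```

View pics/s4.png

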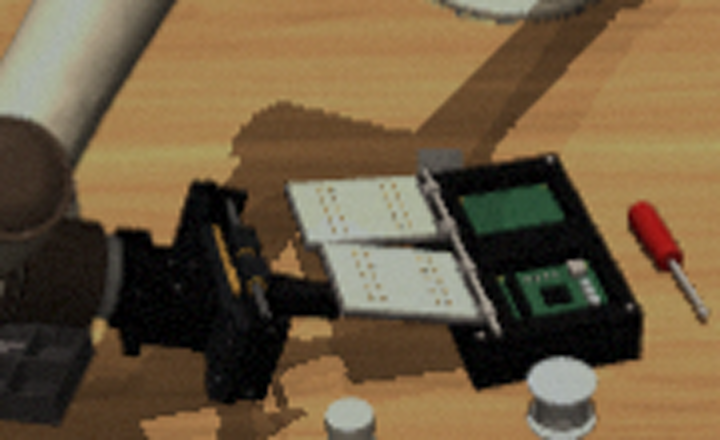

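>>> move_arm:
  increments: [0,0,0,0.004,0.001,0.006,0,0,0,0,0.003,0.001,0.013,0,0,0.3,0,0.002,0.001,0.02,0,0,0.8,0,0.001,0.001,0.028,0,0,1.2,0,0,0.001,0.035,0,0,1.7,0,0,0.001,0.042,0,0,2.1,0,0.001,0.001,0.05,0,0,2.6,0,0.003,0.001,0.058,0,0,2.6,0,0.003,0.001,0.058,0]

```text
time_s: 4.2
tcp_pos: [0.6142, -0.145, 0.1144]
ee_rot: [[-0.231, -0.968, -0.098], [0.893, -0.251, 0.373], [-0.386, -0.002, 0.923]]
wrist_force: [1.2, 0.0, -0.8]
gripper_width: 0.002
```

Run:
```python
from h import *
print(tipjig());table(range(44,93,4))
im=cv2.cvtColor(r.capture('scene'),cv2.COLOR_RGB2BGR);crop(im,180,120,180,120,4,'pics/s5.png')
```

```text
('t', 4.2, 'tip', array([ 0.0462, -0.087 ,  0.1114]), 'F', array([ 1.24,  0.02, -0.76]), 'q', array([ -23.9,   52.5,   30.3,  -51.6, -112.7,   38.3]), 'w', 0.002, 'xdir', array([-0.003,  0.923, -0.386]))
44 [ 0.046 -0.084  0.117] 23 [0.2, 0.5, -0.2, 0.0, 0.0, 0.006]
48 [ 0.046 -0.079  0.123] 24 [0.2, 1.0, -0.2, 0.003, 0.0, 0.014]
52 [ 0.046 -0.074  0.128] 24 [0.2, 1.4, -0.2, 0.006, 0.0, 0.021]
56 [ 0.046 -0.068  0.134] 25 [0.2, 1.9, -0.2, 0.009, 0.0, 0.028]
60 [ 0.046 -0.062  0.138] 25 [0.2, 2.3, -0.2, 0.012, 0.0, 0.035]
64 [ 0.046 -0.056  0.143] 26 [0.2, 3.0, -0.2, 0.017, 0.0, 0.041]
68 [ 0.046 -0.049  0.146] 26 [0.2, 3.6, -0.2, 0.022, 0.0, 0.048]
72 [ 0.046 -0.042  0.15 ] 27 [0.2, 4.3, -0.2, 0.027, 0.0, 0.053]
76 [ 0.046 -0.035  0.153] 28 [0.2, 5.0, -0.2, 0.032, 0.0, 0.059]
80 [ 0.046 -0.027  0.155] 28 [0.2, 5.6, -0.2, 0.038, -0.0, 0.064]
84 [ 0.046 -0.02   0.157] 29 [0.2, 6.3, -0.2, 0.045, -0.0, 0.068]
88 [ 0.046 -0.012  0.158] 30 [0.2, 7.0, -0.2, 0.052, -0.0, 0.073]
92 [ 0.046 -0.004  0.158] 31 [0.2, 8.3, -0.2, 0.058, -0.0, 0.076]
```

View pics/s5.png

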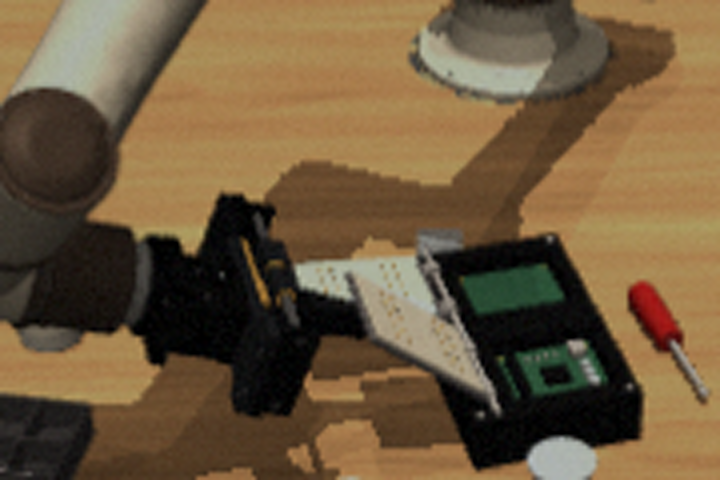

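>>> move_arm:
  increments: [0,0.5,0,0,0,0.006,0,0,1,0,0.003,0,0.014,0,0,1.4,0,0.006,0,0.021,0,0,1.9,0,0.009,0,0.028,0,0,2.3,0,0.012,0,0.035,0,0,3,0,0.017,0,0.041,0,0,3.6,0,0.022,0,0.048,0,0,4.3,0,0.027,0,0.053,0,0,5,0,0.032,0,0.059,0,0,5.6,0,0.038,0,0.064,0,0,6.3,0,0.045,0,0.068,0,0,7,0,0.052,0,0.073,0]

```text
time_s: 5.25
tcp_pos: [0.5948, -0.0713, 0.1596]
ee_rot: [[-0.218, -0.968, -0.123], [0.842, -0.25, 0.478], [-0.494, 0.001, 0.87]]
wrist_force: [0.9, -1.6, -2.1]
gripper_width: 0.003
```

Run:
```python
from h import *
print(tipjig());table(range(92,137,4))
im=cv2.cvtColor(r.capture('scene'),cv2.COLOR_RGB2BGR);crop(im,180,120,180,120,4,'pics/s6.png')
```

```text
('t', 5.25, 'tip', array([ 0.0457, -0.0112,  0.1557]), 'F', array([ 0.92, -1.6 , -2.06]), 'q', array([ -17.9,   42.5,   20.4,  -49.3, -104.3,   36.1]), 'w', 0.003, 'xdir', array([-0.002,  0.87 , -0.494]))
92 [ 0.046 -0.004  0.158] 31 [0.0, 1.4, -0.1, 0.005, -0.0, 0.006]
96 [0.046 0.003 0.158] 33 [0.0, 3.4, -0.1, 0.012, -0.0, 0.01]
100 [0.046 0.011 0.158] 35 [0.0, 5.4, -0.1, 0.018, -0.0, 0.014]
104 [0.046 0.019 0.157] 37 [0.0, 7.4, -0.1, 0.026, -0.0, 0.017]
108 [0.046 0.026 0.155] 39 [0.0, 9.4, -0.1, 0.033, -0.0, 0.019]
112 [0.046 0.034 0.153] 41 [0.0, 11.4, -0.1, 0.041, -0.0, 0.021]
116 [0.046 0.041 0.15 ] 43 [0.0, 13.4, -0.1, 0.048, -0.0, 0.022]
120 [0.046 0.048 0.147] 45 [0.0, 15.4, -0.1, 0.056, -0.0, 0.023]
124 [0.046 0.054 0.143] 47 [0.0, 17.7, -0.1, 0.064, -0.0, 0.024]
128 [0.046 0.061 0.139] 50 [0.0, 19.9, -0.1, 0.071, -0.0, 0.024]
132 [0.046 0.067 0.134] 52 [0.0, 22.2, -0.1, 0.079, -0.0, 0.023]
136 [0.046 0.072 0.129] 54 [0.0, 24.5, -0.1, 0.087, -0.0, 0.022]
```

View pics/s6.png

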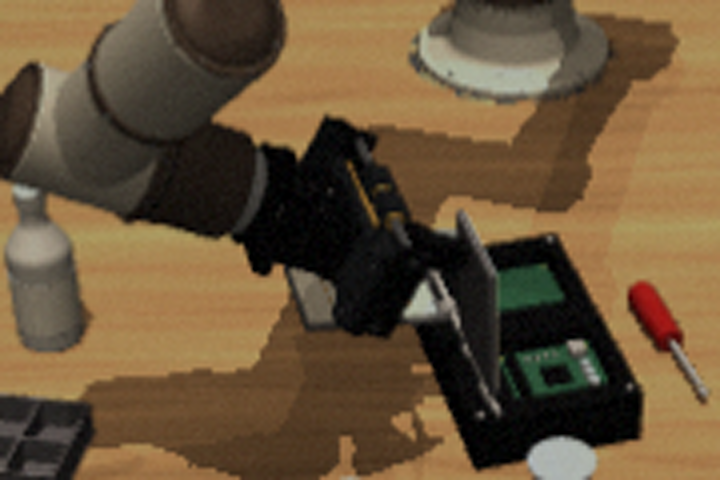

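>>> move_arm:
  increments: [0,1.4,0,0.005,0,0.005,0,0,3.4,0,0.012,0,0.01,0,0,5.4,0,0.018,0,0.014,0,0,7.4,0,0.026,0,0.017,0,0,9.4,0,0.033,0,0.019,0,0,11.4,0,0.041,0,0.021,0,0,13.4,0,0.048,0,0.022,0,0,15.4,0,0.056,0,0.023,0,0,17.7,0,0.064,0,0.024,0,0,19.9,0,0.071,0,0.024,0,0,22.2,0,0.079,0,0.023,0,0,24.5,0,0.087,0,0.022,0]

```text
time_s: 6.3
tcp_pos: [0.5733, 0.0121, 0.1361]
ee_rot: [[-0.146, -0.968, -0.203], [0.566, -0.25, 0.785], [-0.811, -0.0, 0.585]]
wrist_force: [0.2, -1.7, 0.1]
gripper_width: 0.007
```

Run:
```python
from h import *
print(tipjig());table(range(140,181,4))
im=cv2.cvtColor(r.capture('scene'),cv2.COLOR_RGB2BGR);crop(im,180,120,180,120,4,'pics/s7.png')
```

```text
('t', 6.3, 'tip', array([0.0455, 0.0726, 0.1296]), 'F', array([ 0.24, -1.66,  0.13]), 'q', array([ -2.4,  30.4,   4. , -34.9, -77.9,  28.8]), 'w', 0.007, 'xdir', array([-0.001,  0.585, -0.811]))
140 [0.046 0.078 0.124] 56 [0.1, 2.1, -0.1, 0.008, -0.0, 0.001]
144 [0.046 0.083 0.118] 59 [0.1, 4.4, -0.1, 0.016, -0.0, 0.002]
148 [0.046 0.087 0.112] 61 [0.1, 6.7, -0.1, 0.023, -0.0, 0.002]
152 [0.046 0.091 0.105] 63 [0.1, 8.9, -0.1, 0.031, -0.0, 0.002]
156 [0.046 0.095 0.099] 65 [0.1, 11.0, -0.1, 0.038, -0.0, 0.001]
160 [0.046 0.097 0.092] 67 [0.1, 13.1, -0.1, 0.045, -0.0, 0.0]
164 [0.046 0.1   0.086] 69 [0.1, 15.3, -0.1, 0.052, -0.0, -0.002]
168 [0.046 0.102 0.079] 72 [0.1, 17.4, -0.1, 0.059, -0.0, -0.004]
172 [0.046 0.103 0.072] 74 [0.1, 19.5, -0.1, 0.065, -0.001, -0.006]
176 [0.046 0.104 0.065] 76 [0.1, 21.7, -0.1, 0.072, -0.001, -0.009]
180 [0.046 0.105 0.058] 78 [0.1, 23.8, -0.0, 0.078, -0.001, -0.012]
```

View pics/s7.png

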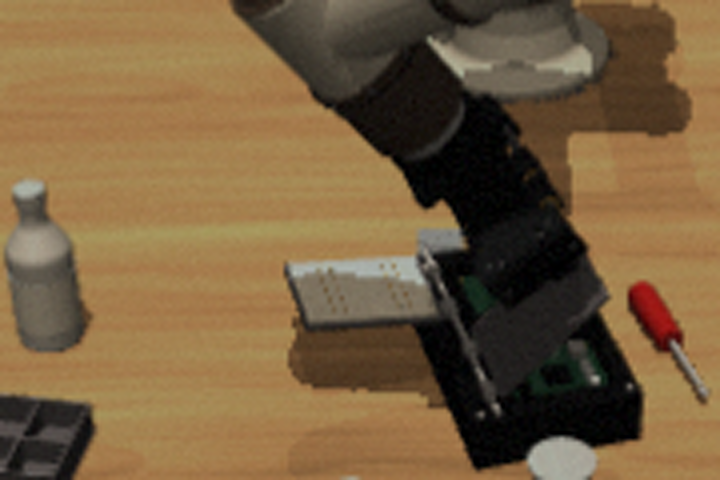

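>>> move_arm:
  increments: [0,2.1,0,0.007,0,0.001,0,0,4.4,0,0.015,0,0.002,0,0,6.7,0,0.023,0,0.002,0,0,8.9,0,0.031,0,0.002,0,0,11,0,0.038,0,0.001,0,0,13,0,0.045,0,0,0,0,15.3,0,0.052,0,-0.002,0,0,17.4,0,0.059,0,-0.004,0,0,19.5,0,0.065,0,-0.006,0,0,21.7,0,0.07,0,-0.009,0,0,21.7,0,0.07,0,-0.009,0,0,21.7,0,0.07,0,-0.009,0]

```text
time_s: 7.35
tcp_pos: [0.564, 0.0453, 0.0737]
ee_rot: [[-0.065, -0.968, -0.243], [0.239, -0.251, 0.938], [-0.969, 0.003, 0.248]]
wrist_force: [-0.2, -0.8, -0.3]
gripper_width: 0.004
```

Run:
```python
from h import *
print(tipjig());table([180,184])
im=cv2.cvtColor(r.capture('scene'),cv2.COLOR_RGB2BGR);crop(im,180,120,180,120,4,'pics/s8.png')
```

```text
('t', 7.35, 'tip', array([0.0447, 0.1044, 0.066 ]), 'F', array([-0.18, -0.83, -0.31]), 'q', array([ 12.5,  27.6, -10.4, -17.8, -54. ,  12.8]), 'w', 0.004, 'xdir', array([-0.003,  0.248, -0.969]))
180 [0.046 0.105 0.058] 78 [0.2, 2.4, -0.2, 0.008, -0.001, -0.001]
184 [0.046 0.105 0.051] 78 [0.2, 2.4, -0.2, 0.014, -0.001, -0.002]
```

View pics/s8.png

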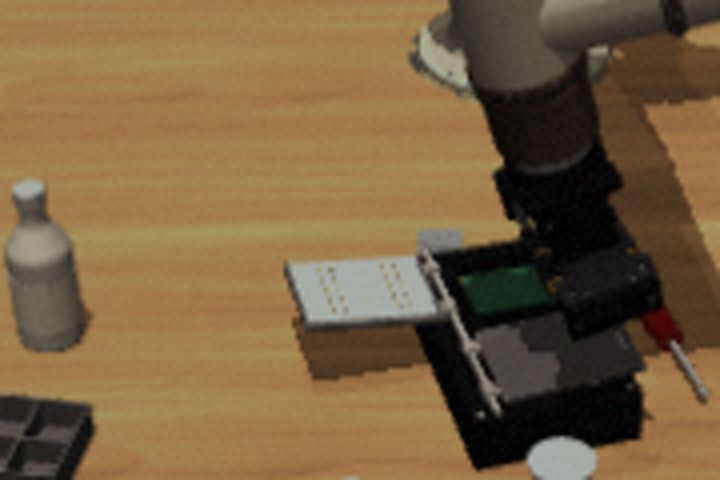

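>>> move_arm:
  increments: [0,1,0,0.003,0,-0.001,0,0,2,0,0.006,0,-0.001,0,0,2,0,0.008,0,-0.001,0,0,2,0,0.009,0,-0.001,0,0,2,0,0.009,0,-0.001,0]

```text
time_s: 7.82
tcp_pos: [0.5649, 0.0452, 0.0658]
ee_rot: [[-0.054, -0.968, -0.245], [0.205, -0.251, 0.946], [-0.977, 0.001, 0.212]]
wrist_force: [-0.8, -2.1, 6.0]
gripper_width: 0.007
```

Run:
```python
from h import *
print(tipjig())
```

```text
('t', 7.82, 'tip', array([0.0456, 0.1037, 0.058 ]), 'F', array([-0.8 , -2.09,  6.04]), 'q', array([ 13.8,  27.8, -11.9, -15.7, -51.5,  10.7]), 'w', 0.007, 'xdir', array([-0.001,  0.212, -0.977]))
```

>>> move_arm:
  increments: [0,0,0,0.001,0,0,0,0,0,0,0.002,0,0,0,0,0,0,0.002,0,0,0]

```text
time_s: 8.07
tcp_pos: [0.565, 0.0452, 0.0655]
ee_rot: [[-0.053, -0.968, -0.246], [0.204, -0.252, 0.946], [-0.977, -0.0, 0.211]]
wrist_force: [-4.0, -2.5, 14.8]
gripper_width: 0.004
```

Run:
```python
from h import *
print(tipjig())
R=np.array(r.sense()['ee_rot'])
print('up 120:',(R.T@np.array([0,0,.12])).round(3))
# button pose: tool down, y-> keep near; tool y along -ex? want long axis along world y
x=np.array([0,0,-1.]);
for h in(-165.65,-90,90):
    y=np.array([np.cos(np.radians(h)),np.sin(np.radians(h)),0]);Rt=np.c_[x,y,np.cross(x,y)]
    print(h,inc(None,None,Rt=Rt,P=np.array([.4735,.355,.13])))
```

```text
('t', 8.07, 'tip', array([0.0457, 0.1037, 0.0577]), 'F', array([-3.96, -2.5 , 14.81]), 'q', array([ 13.8,  27.8, -11.9, -15.7, -51.5,  10.7]), 'w', 0.004, 'xdir', array([-0.001,  0.211, -0.977]))
up 120: [-0.117 -0.     0.025]
-165.65 (array([ 0.22, 12.19, -0.02]), array([0.0052, 0.0106, 0.3292]))
-90 (array([-75.13,  10.38,   8.03]), array([0.0052, 0.0106, 0.3292]))
90 (array([104.13,   8.6 , -11.12]), array([0.0052, 0.0106, 0.3292]))
```

>>> move_arm:
  increments: [0,0,0,-0.01,0,0.002,0,0,0,0,-0.03,0,0.006,0,0,0,0,-0.055,0,0.012,0,0,0,0,-0.085,0,0.018,0,-6,1,1,-0.11,0,0.05,0,-12,2,1.5,-0.11,0.001,0.085,0,-18,3,2,-0.1,0.002,0.12,0,-24,4,3,-0.09,0.003,0.155,0,-30,5,3.5,-0.08,0.004,0.19,0,-36,6,4,-0.07,0.005,0.225,0,-42,7,5,-0.065,0.006,0.26,0,-48,8,5.5,-0.06,0.008,0.295,0]

```text
time_s: 9.07
tcp_pos: [0.4869, 0.3124, 0.1835]
ee_rot: [[-0.044, -0.454, -0.89], [0.041, -0.891, 0.452], [-0.998, -0.017, 0.058]]
wrist_force: [1.1, -0.1, -0.0]
gripper_width: 0.009
```

```bash
cat > b.py <<'E'
from h import *
def go(P):
    x=np.array([0,0,-1.]);y=np.array([0,-1.,0]);Rt=np.c_[x,y,np.cross(x,y)]
    print(r.sense()['tcp_pos'],inc(None,None,Rt=Rt,P=np.array(P)))
E
python3 - <<'E'
from b import *
t=cv2.imread('pics/top0.png').astype(int)
c=t[225:260,170:205];m=(c.min(2)>150).astype(np.uint8)
n,l,s,ce=cv2.connectedComponentsWithStats(m);i=1+s[1:,4].argmax();uv=ce[i]+[170,225];print(uv,s[i],plane('top',[uv],.02))
print(tipjig());go([.4735,.355,.10])
E
```

```text
[184.2        243.10769231] [10 14  9  9 65] [[0.47495136 0.35712193 0.02      ]]
('t', 9.07, 'tip', array([0.036 , 0.3807, 0.1755]), 'F', array([ 1.14, -0.15, -0.  ]), 'q', array([ 46.8,  20.2,  -8.1,  -3.9, -61.8,  18.1]), 'w', 0.009, 'xdir', array([-0.032,  0.051, -0.998]))
[0.48689402 0.3124301  0.18350083] (array([-26.94,   3.03,   1.72]), array([ 0.0857, -0.0305,  0.0263]))
```

>>> move_arm:
  increments: [-6,1,0.5,0.02,-0.007,0.006,0,-12,1.5,1,0.04,-0.014,0.012,0,-18,2,1.3,0.06,-0.02,0.018,0,-24,3,1.7,0.08,-0.027,0.024,0,-27,3,1.7,0.1,-0.031,0.026,0,-27,3,1.7,0.11,-0.031,0.026,0,-27,3,1.7,0.12,-0.031,0.026,0,-27,3,1.7,0.12,-0.031,0.026,0,-27,3,1.7,0.12,-0.031,0.026,0]

```text
time_s: 9.82
tcp_pos: [0.4742, 0.3551, 0.0664]
ee_rot: [[0.0, -0.005, -1.0], [0.002, -1.0, 0.005], [-1.0, -0.002, -0.0]]
wrist_force: [-0.3, 1.0, 0.8]
gripper_width: 0.002
```

Run:
```python
from b import *
print(tipjig());go([.474,.356,.045])
for n in("scene","top"):
    im=cv2.cvtColor(r.capture(n),cv2.COLOR_RGB2BGR)
    x,y=(360,120) if n=='scene' else (110,160)
    crop(im,x,y,130,110,5,f'pics/{n}9.png')
```

```text
('t', 9.82, 'tip', array([0.0345, 0.4248, 0.0584]), 'F', array([-0.33,  1.04,  0.79]), 'q', array([ 52.5,  28.2, -15.8,  -0.1, -45.9,  37.3]), 'w', 0.002, 'xdir', array([ 0.001,  0.002, -1.   ]))
[0.4741538  0.35513705 0.06641443] (array([-0.31, -0.  ,  0.1 ]), array([ 0.0214, -0.0008,  0.0002]))
```

View pics/scene9.png

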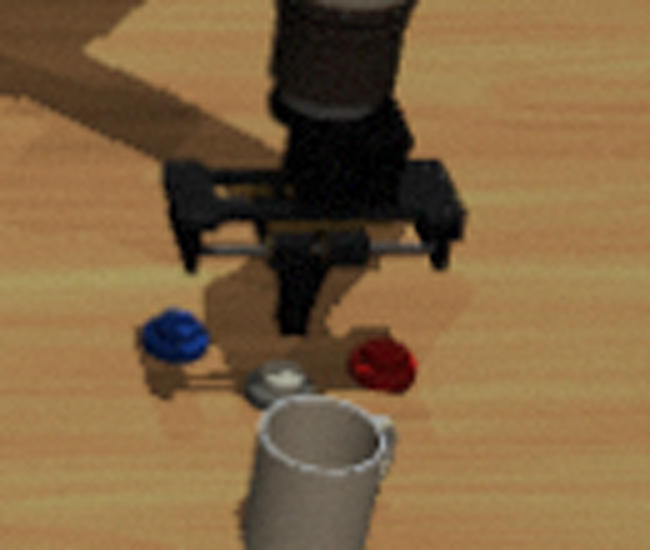

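View pics/top9.png

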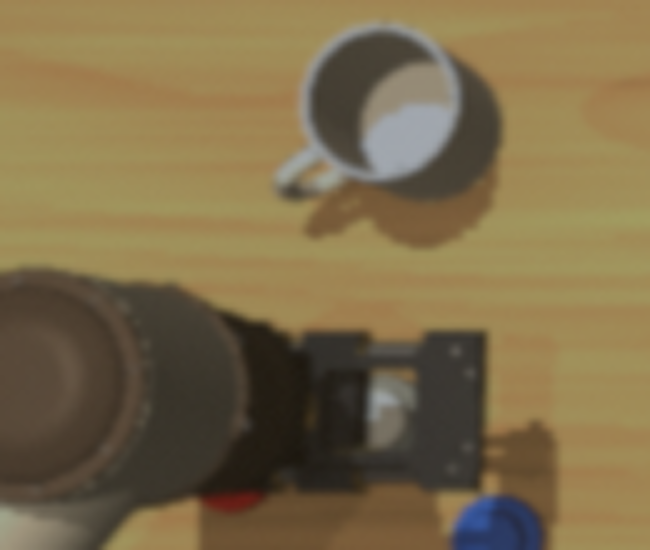

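>>> move_arm:
  increments: [0,0,0,0.01,-0.0005,0,0,0,0,0,0.02,-0.001,0,0,0,0,0,0.028,-0.001,0,0,0,0,0,0.034,-0.001,0,0,0,0,0,0.036,-0.001,0,0,0,0,0,0.038,-0.001,0,0,0,0,0,0.038,-0.001,0,0]

```text
time_s: 10.5
tcp_pos: [0.4733, 0.3559, 0.0279]
ee_rot: [[-0.001, -0.004, -1.0], [0.0, -1.0, 0.004], [-1.0, -0.0, 0.001]]
wrist_force: [-2.0, -1.0, 3.2]
gripper_width: 0.001
```

Run:
```python
from b import *
print(tipjig())
```

```text
('t', 10.5, 'tip', array([0.0339, 0.4258, 0.0199]), 'F', array([-1.96, -0.97,  3.22]), 'q', array([ 52.6,  31.2, -17.6,  -0.1, -41.3,  37.3]), 'w', 0.001, 'xdir', array([-0.001,  0.001, -1.   ]))
```

Contact has begun; pressing on in small steps.

>>> move_arm:
  increments: [0,0,0,0.002,0,0,0,0,0,0,0.004,0,0,0,0,0,0,0.004,0,0,0]

```text
time_s: 10.75
tcp_pos: [0.4737, 0.3564, 0.0246]
ee_rot: [[-0.0, -0.004, -1.0], [0.002, -1.0, 0.004], [-1.0, -0.002, 0.0]]
wrist_force: [-2.1, -2.8, 5.5]
gripper_width: 0.003
```

Run:
```python
from b import *
print(tipjig())
```

```text
('t', 10.75, 'tip', array([0.0344, 0.4261, 0.0166]), 'F', array([-2.13, -2.82,  5.55]), 'q', array([ 52.6,  31.5, -17.7,  -0.1, -40.8,  37.3]), 'w', 0.003, 'xdir', array([ 0.   ,  0.002, -1.   ]))
```

>>> move_arm:
  increments: [0,0,0,0.0015,0,0,0,0,0,0,0.003,0,0,0,0,0,0,0.003,0,0,0]

```text
time_s: 11.0
tcp_pos: [0.4737, 0.3564, 0.0242]
ee_rot: [[0.0, -0.003, -1.0], [0.001, -1.0, 0.003], [-1.0, -0.001, -0.0]]
wrist_force: [-6.9, -4.3, 17.9]
gripper_width: 0.004
```

Run:
```python
from b import *
print(tipjig())
```

```text
('t', 11.0, 'tip', array([0.0344, 0.4261, 0.0162]), 'F', array([-6.88, -4.28, 17.94]), 'q', array([ 52.6,  31.5, -17.7,  -0. , -40.7,  37.3]), 'w', 0.004, 'xdir', array([ 0.001,  0.001, -1.   ]))
```

>>> move_arm:
  increments: [0,0,0,-0.004,0,0,0,0,0,0,-0.012,0,0,0,0,0,0,-0.03,0,0,0,0,0,0,-0.06,0,0,0,0,0,0,-0.095,0,0,0,0,0,0,-0.13,0,-0.02,0,0,0,0,-0.15,0.03,0,0,0,0,0,-0.15,0.06,0.02,0,0,0,0,-0.15,0.08,0.05,0,0,0,0,-0.15,-0.03,0.06,0,0,0,0,-0.15,-0.03,0.06,0,0,0,0,-0.15,-0.03,0.06,0]

```text
time_s: 12.0
tcp_pos: [0.4138, 0.3889, 0.1723]
ee_rot: [[0.003, -0.003, -1.0], [0.005, -1.0, 0.003], [-1.0, -0.005, -0.003]]
wrist_force: [0.4, 1.0, 0.8]
gripper_width: 0.003
```

Run:
```python
from b import *
print(tipjig(),r.sense()['tcp_pos'])
for n in("scene","top"):
    im=cv2.cvtColor(r.capture(n),cv2.COLOR_RGB2BGR);cv2.imwrite(f'pics/{n}_end.png',im)
    x,y=(230,150) if n=='scene' else (150,130)
    crop(im,x,y,220 if n=='scene' else 270,110 if n=='scene' else 160,3.4 if n=='scene' else 2.9,f'pics/{n}10.png')
```

```text
('t', 12.0, 'tip', array([-0.0155,  0.4725,  0.1643]), 'F', array([0.35, 1.04, 0.77]), 'q', array([ 59.6,  19.2, -12.8,  -0. , -57.7,  30.3]), 'w', 0.003, 'xdir', array([ 0.004,  0.004, -1.   ])) [0.41381767 0.38885239 0.17225836]
```

View pics/scene10.png

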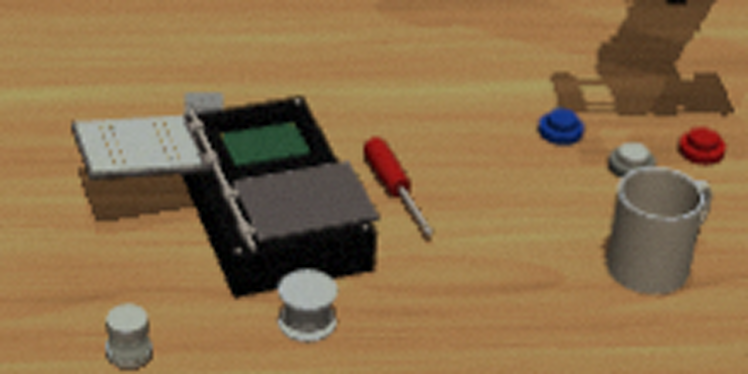

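View pics/top_end.png

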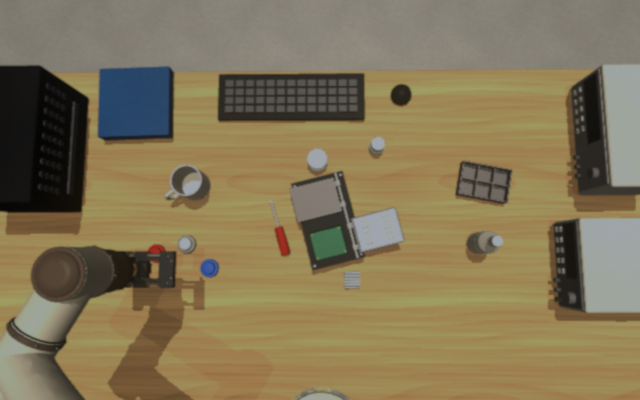

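Run:
```python
from h import *
a=cv2.imread('pics/top0.png').astype(int);b=cv2.imread('pics/top_end.png').astype(int)
for n,(x,y,w) in dict(mug=(187,182,28),btn=(187,244,9),spool=(317,160,14),jar=(377,146,12),tray=(485,182,32),bottle=(485,242,20),heat=(352,280,11),driver=(279,228,14),nearleaf=(378,230,22),blank=(328,242,16)).items():
    d=np.abs(a-b)[y-w:y+w,x-w:x+w].max(2);print(n,(d>40).sum(),d.mean().round(1))
# closed leaf free-edge corners, expected
P=[W(x,.125,z) for x in(.012,.102) for z in(.056,)]
print(proj('top',P),proj('scene',P))
crop(cv2.imread('pics/top_end.png'),280,160,90,120,5,'pics/e.png')
```

```text
mug 0 4.0
btn 0 4.2
spool 0 4.7
jar 0 4.4
tray 0 3.8
bottle 0 4.0
heat 0 4.5
driver 0 4.6
nearleaf 128 8.3
blank 0 3.3
[[297.25337214 221.97132635]
 [288.74595938 188.12179037]] [[332.8417394  196.15422239]
 [342.08652975 212.5547975 ]]
```

View pics/e.png

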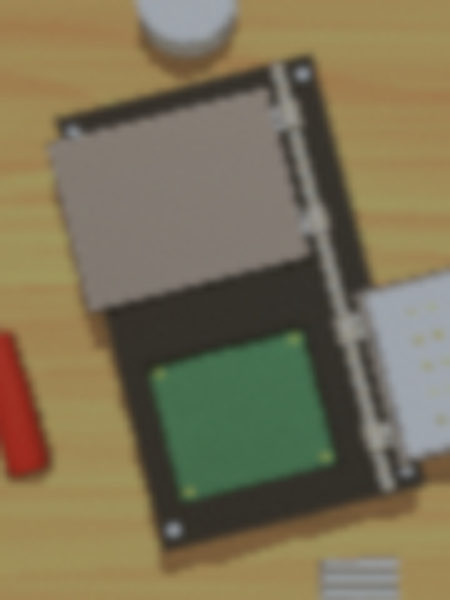

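Run:
```python
from h import *
a=cv2.imread('pics/top0.png').astype(int);b=cv2.imread('pics/top_end.png').astype(int)
d=np.abs(a-b).max(2)[208:252,356:400];ys,xs=np.where(d>40);print(ys.min()+208,ys.max()+208,xs.min()+356,xs.max()+356)
print(r.finish_job())
```

```text
208 214 356 384
the job is handed in; nothing more can be done
None
```

The job is done and handed in at about 12 s. The far leaf, which belongs to the board with components, lies flat on its nest, and the start button was then pressed right down and let go.

- **Leaf:** I pushed it from behind and below with the closed fingertips, up and over the spine. It met a stiff stop at about 15 N. In the last picture its free-edge corners match the computed flat-closed position to within about 1 pixel.
- **Button:** I pressed the white cap with the fingertips until it would go no further, at about 18 N, then released it. Its picture patch matches the one from before the job.
- **Everything else:** The bare board, mug, spool, jar, tray, bottle, heatsink and screwdriver show no change between the first and last top pictures. The arm ended clear of everything.
- **One disagreement:** The picture patch around the near leaf differed, but only in a strip at its far edge, where the far leaf and its shadow used to be. The leaf's visible corner was where it had been, so I take it as unmoved.

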